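Repack the row of sample containers into the carrier in order

ROBOT

A 6-joint arm with a two-finger parallel gripper is mounted at the origin on the work surface. World frame = base frame: x ahead of the robot, y to its left, z up, the work surface at z = 0. Lengths are in m, angles in degrees, forces in N, time in s.
With the tool pointing down it reaches from about 0.3 to 0.75 m from the base axis. Payload 8.5 kg.
Tool frame: the origin (TCP) lies on the centre line of the jaws, within the pads' length; the fingertips stand 11 mm ahead of it and the grasp point (between the pads) lies 8 mm behind it; z points along the fingers, y is the line along which they close (so a half turn about z gives the same grasp; the last joint's range is limited). The gripper opens to 85 mm and grips with 20 to 120 N. Pads are 22 mm wide; open, the fingers measure 114 mm over their backs; the gripper's body (76 mm by 85 mm) begins 54 mm behind the grasp point. The pads swing forward as they close: fully open they stand 13 mm farther back than shut.
Start: joints at [62.836, 21.807, 74.336, -0, 83.858, -12.336], TCP at [0.141, 0.532, 0.242] pointing down, gripper open.
Joint ranges: [-178.18, 178.18], [-50.72, 133.34], [12.68, 142.11], [-81.47, 261.47], [9.98, 163.14], [-165.26, 165.26]. Speed limits (degrees/s): [136.94, 136.94, 180, 180, 180, 180].

INTERFACE

Orientations are given as a 3x3 rotation matrix whose columns are the frame's x, y, z axes.
In Python, from rig import env gives the robot as it stands.
- The arm moves only by the tool nudge_tcp, called after "Call:" as name(argument=value, ...) on one line, values as JSON. Schema: {"type":"object","properties":{"ticks":{"type":"string"},"force":{"type":"number"},"only":{"type":"string"},"quiet":{"type":"boolean"},"lines":{"type":"string"}},"required":["ticks"],"additionalProperties":false}. ticks is a string of 1 to 10 rows, parted by semicolons, with the numbers parted by commas; each row has 5 numbers: dx, dy, dz in m, then a turn about the tool's z in degrees, then the finger opening in m; each row shifts and turns the commanded pose from where the row before left it, along the tool's axes as they then stand; what a row does not reach is not made up. A row lasts 1/10 s, in which the tool goes at most 0.05 m and 8.59 degrees, less where a joint would pass 70% of its speed; a pose out of reach is approached as far as the arm can. The fingers move at their own pace and stop on an object; force is the grip in N (left out, the last holds). Time passes only in rows, so rows that do not move let the fingers close. The tool returns the time, the measured TCP pose, the force, the opening and the grip force at its end. only (a regular expression) keeps the lines of the reply that match it, lines (a string "A,B") keeps lines A to B, and quiet returns only ok. Input that does not fit is refused with a message, and nothing moves.
- env.observe(): the state, without advancing time (a new reading comes with each control period).
- env.get_image(name): name is "scene" or "top"; returns a dict with "pixels" (420x560x3 uint8, red, green, blue), "K" (3x3 intrinsics, pixels), "extrinsics" (4x4, takes a point from world to camera coordinates). Camera axes: x right, y down, z forward; pixel columns grow to the right and rows downward; lengths in m; the calibration is good to about 2 mm. A picture is of the moment at which its call begins. There is no depth.
- env.close_job(): hands the job in; it is judged then, once.
The state is a dict: "time_s": time; "q": joint angles; "qvel": joint speeds; "joint_efforts": joint torques, N m; "position": TCP position; "tool_rot": TCP orientation; "ft_force": force on the tool from outside, world axes, zero at the start; "wrist_torque": the same for the moment, N m; "grip_width": finger opening in m; "gripper_force": force on a finger pad.
Only numpy, scipy, OpenCV 4.12 (cv2) and the standard library are available. Lean on these libraries where they do the work, as an engineer would, in place of code of your own. Each camera call takes 0.05 s, during which the arm holds its last target. There are 200 camera calls.

TASK

Move the four containers one at a time from the white plastic work rack into the empty dark-steel carrier, keeping their order as counted from each rack's brass knob: the one next to the work rack's knob goes in the pocket next to the carrier's knob, the second into the second, and so on. Never have more than one container out of the racks, and set each one down upright in its pocket rather than dropping it.

Things in the scene. Friction and masses are not known exactly. Their poses are not given: they have to be found in the camera images.
- amber_bottle: Amber glass bottle with black screw cap: body 34 mm in diameter to 54 mm up, then a shoulder and a cap 26 mm in diameter, 77 mm tall. Loose, 35 to 120 g; stands in a pocket of the work rack at the start. Origin: centre of its underside, z up through the cap.
- specimen_pot: Squat clear specimen pot, 34 to 36 mm in diameter, with a wider grey screw lid 38 mm in diameter from 36 mm up to its top at 52 mm. Loose, 35 to 120 g; stands in a pocket of the work rack at the start. Origin: centre of its underside, z up through the cap.
- green_vial: Green glass vial, 30 mm in diameter to 44 mm up, then a neck and a 22 mm aluminium cap, 62 mm tall. Loose, 35 to 120 g; stands in a pocket of the work rack at the start. Origin: centre of its underside, z up through the cap.
- dropper_bottle: White plastic dropper bottle, 32 mm in diameter to 52 mm up, with a grey pointed tip, 82 mm tall. Loose, 35 to 120 g; stands in a pocket of the work rack at the start. Origin: centre of its underside, z up through the cap.
- work_rack: White plastic rack, full at the start. Fixed, 292 x 62 mm. Four pockets along its x axis, centres at x = -87, -29, 29, 87 mm, y = 0; 54 x 54 mm inside, 4 mm walls; floor 4 mm, wall tops 20 mm above the table. 12 mm high lugs at x = -132 and 132 mm: its knob on either one (varies), a flat plate on the other. Origin: centre of underside, z up.
- carrier: Dark-steel carrier of the same shape as the work rack, empty at the start. Fixed, 292 x 62 mm. Four pockets along its x axis, centres at x = -87, -29, 29, 87 mm, y = 0; 54 x 54 mm inside, 4 mm walls; floor 4 mm, wall tops 20 mm above the table. 12 mm high lugs at x = -132 and 132 mm: its knob on either one (varies), a flat plate on the other. Origin: centre of underside, z up.
- work_knob: Small round brass carrying knob, 24 mm in diameter, its top 46 mm above the table, on one end lug of the work rack; it marks the first end of the row: the pocket centres lie 45, 103, 161 and 219 mm from its axis. Fixed. Origin: on its axis, 12 mm above the table.
- carrier_knob: Small round brass carrying knob, 24 mm in diameter, its top 46 mm above the table, on one end lug of the carrier; it marks the first end of the row: the pocket centres lie 45, 103, 161 and 219 mm from its axis. Fixed. Origin: on its axis, 12 mm above the table.

How it is judged (in metres and radians):
At the end, for the whole second after the job is handed in: Each of the carrier's four pockets holds one container, its underside within 6 mm of the pocket floor, tilted less than 0.12 rad, released and at rest; each came from the pocket with the same number counted from the knob (see the rules on order) (((horizontal distance between amber_bottle and carrier below 0.11 m and horizontal distance between amber_bottle and carrier_knob between 0.023 and 0.067 m and height (world z) of amber_bottle between 0.002 and 0.01 m) or (horizontal distance between specimen_pot and carrier below 0.11 m and horizontal distance between specimen_pot and carrier_knob between 0.023 and 0.067 m and height (world z) of specimen_pot between 0.002 and 0.01 m) or (horizontal distance between green_vial and carrier below 0.11 m and horizontal distance between green_vial and carrier_knob between 0.023 and 0.067 m and height (world z) of green_vial between 0.002 and 0.01 m) or (horizontal distance between dropper_bottle and carrier below 0.11 m and horizontal distance between dropper_bottle and carrier_knob between 0.023 and 0.067 m and height (world z) of dropper_bottle between 0.002 and 0.01 m)) and ((horizontal distance between amber_bottle and carrier below 0.11 m and horizontal distance between amber_bottle and carrier_knob between 0.081 and 0.125 m and height (world z) of amber_bottle between 0.002 and 0.01 m) or (horizontal distance between specimen_pot and carrier below 0.11 m and horizontal distance between specimen_pot and carrier_knob between 0.081 and 0.125 m and height (world z) of specimen_pot between 0.002 and 0.01 m) or (horizontal distance between green_vial and carrier below 0.11 m and horizontal distance between green_vial and carrier_knob between 0.081 and 0.125 m and height (world z) of green_vial between 0.002 and 0.01 m) or (horizontal distance between dropper_bottle and carrier below 0.11 m and horizontal distance between dropper_bottle and carrier_knob between 0.081 and 0.125 m and height (world z) of dropper_bottle between 0.002 and 0.01 m)) and ((horizontal distance between amber_bottle and carrier below 0.11 m and horizontal distance between amber_bottle and carrier_knob between 0.139 and 0.183 m and height (world z) of amber_bottle between 0.002 and 0.01 m) or (horizontal distance between specimen_pot and carrier below 0.11 m and horizontal distance between specimen_pot and carrier_knob between 0.139 and 0.183 m and height (world z) of specimen_pot between 0.002 and 0.01 m) or (horizontal distance between green_vial and carrier below 0.11 m and horizontal distance between green_vial and carrier_knob between 0.139 and 0.183 m and height (world z) of green_vial between 0.002 and 0.01 m) or (horizontal distance between dropper_bottle and carrier below 0.11 m and horizontal distance between dropper_bottle and carrier_knob between 0.139 and 0.183 m and height (world z) of dropper_bottle between 0.002 and 0.01 m)) and ((horizontal distance between amber_bottle and carrier below 0.11 m and horizontal distance between amber_bottle and carrier_knob between 0.197 and 0.241 m and height (world z) of amber_bottle between 0.002 and 0.01 m) or (horizontal distance between specimen_pot and carrier below 0.11 m and horizontal distance between specimen_pot and carrier_knob between 0.197 and 0.241 m and height (world z) of specimen_pot between 0.002 and 0.01 m) or (horizontal distance between green_vial and carrier below 0.11 m and horizontal distance between green_vial and carrier_knob between 0.197 and 0.241 m and height (world z) of green_vial between 0.002 and 0.01 m) or (horizontal distance between dropper_bottle and carrier below 0.11 m and horizontal distance between dropper_bottle and carrier_knob between 0.197 and 0.241 m and height (world z) of dropper_bottle between 0.002 and 0.01 m)) and angle between each of amber_bottle, specimen_pot, green_vial, dropper_bottle's own z axis and vertical below 0.12 rad and linear speed of each of amber_bottle, specimen_pot, green_vial, dropper_bottle below 0.03 m/s and angular speed of each of amber_bottle, specimen_pot, green_vial, dropper_bottle below 0.3 rad/s and contact force between the fingers and amber_bottle below 0.05 N and contact force between the fingers and specimen_pot below 0.05 N and contact force between the fingers and green_vial below 0.05 N and contact force between the fingers and dropper_bottle below 0.05 N); the robot touches nothing.
It fails at once if a container stands in a carrier pocket while the work rack's pocket of the same number, counted from the knobs, is still occupied (wrong place in the order) ((((horizontal distance between amber_bottle and carrier below 0.11 m and horizontal distance between amber_bottle and carrier_knob between 0.023 and 0.067 m and height (world z) of amber_bottle between 0.002 and 0.016 m) or (horizontal distance between specimen_pot and carrier below 0.11 m and horizontal distance between specimen_pot and carrier_knob between 0.023 and 0.067 m and height (world z) of specimen_pot between 0.002 and 0.016 m) or (horizontal distance between green_vial and carrier below 0.11 m and horizontal distance between green_vial and carrier_knob between 0.023 and 0.067 m and height (world z) of green_vial between 0.002 and 0.016 m) or (horizontal distance between dropper_bottle and carrier below 0.11 m and horizontal distance between dropper_bottle and carrier_knob between 0.023 and 0.067 m and height (world z) of dropper_bottle between 0.002 and 0.016 m)) and ((horizontal distance between amber_bottle and work_rack below 0.11 m and horizontal distance between amber_bottle and work_knob between 0.023 and 0.067 m and height (world z) of amber_bottle between 0.002 and 0.016 m) or (horizontal distance between specimen_pot and work_rack below 0.11 m and horizontal distance between specimen_pot and work_knob between 0.023 and 0.067 m and height (world z) of specimen_pot between 0.002 and 0.016 m) or (horizontal distance between green_vial and work_rack below 0.11 m and horizontal distance between green_vial and work_knob between 0.023 and 0.067 m and height (world z) of green_vial between 0.002 and 0.016 m) or (horizontal distance between dropper_bottle and work_rack below 0.11 m and horizontal distance between dropper_bottle and work_knob between 0.023 and 0.067 m and height (world z) of dropper_bottle between 0.002 and 0.016 m))) or (((horizontal distance between amber_bottle and carrier below 0.11 m and horizontal distance between amber_bottle and carrier_knob between 0.081 and 0.125 m and height (world z) of amber_bottle between 0.002 and 0.016 m) or (horizontal distance between specimen_pot and carrier below 0.11 m and horizontal distance between specimen_pot and carrier_knob between 0.081 and 0.125 m and height (world z) of specimen_pot between 0.002 and 0.016 m) or (horizontal distance between green_vial and carrier below 0.11 m and horizontal distance between green_vial and carrier_knob between 0.081 and 0.125 m and height (world z) of green_vial between 0.002 and 0.016 m) or (horizontal distance between dropper_bottle and carrier below 0.11 m and horizontal distance between dropper_bottle and carrier_knob between 0.081 and 0.125 m and height (world z) of dropper_bottle between 0.002 and 0.016 m)) and ((horizontal distance between amber_bottle and work_rack below 0.11 m and horizontal distance between amber_bottle and work_knob between 0.081 and 0.125 m and height (world z) of amber_bottle between 0.002 and 0.016 m) or (horizontal distance between specimen_pot and work_rack below 0.11 m and horizontal distance between specimen_pot and work_knob between 0.081 and 0.125 m and height (world z) of specimen_pot between 0.002 and 0.016 m) or (horizontal distance between green_vial and work_rack below 0.11 m and horizontal distance between green_vial and work_knob between 0.081 and 0.125 m and height (world z) of green_vial between 0.002 and 0.016 m) or (horizontal distance between dropper_bottle and work_rack below 0.11 m and horizontal distance between dropper_bottle and work_knob between 0.081 and 0.125 m and height (world z) of dropper_bottle between 0.002 and 0.016 m))) or (((horizontal distance between amber_bottle and carrier below 0.11 m and horizontal distance between amber_bottle and carrier_knob between 0.139 and 0.183 m and height (world z) of amber_bottle between 0.002 and 0.016 m) or (horizontal distance between specimen_pot and carrier below 0.11 m and horizontal distance between specimen_pot and carrier_knob between 0.139 and 0.183 m and height (world z) of specimen_pot between 0.002 and 0.016 m) or (horizontal distance between green_vial and carrier below 0.11 m and horizontal distance between green_vial and carrier_knob between 0.139 and 0.183 m and height (world z) of green_vial between 0.002 and 0.016 m) or (horizontal distance between dropper_bottle and carrier below 0.11 m and horizontal distance between dropper_bottle and carrier_knob between 0.139 and 0.183 m and height (world z) of dropper_bottle between 0.002 and 0.016 m)) and ((horizontal distance between amber_bottle and work_rack below 0.11 m and horizontal distance between amber_bottle and work_knob between 0.139 and 0.183 m and height (world z) of amber_bottle between 0.002 and 0.016 m) or (horizontal distance between specimen_pot and work_rack below 0.11 m and horizontal distance between specimen_pot and work_knob between 0.139 and 0.183 m and height (world z) of specimen_pot between 0.002 and 0.016 m) or (horizontal distance between green_vial and work_rack below 0.11 m and horizontal distance between green_vial and work_knob between 0.139 and 0.183 m and height (world z) of green_vial between 0.002 and 0.016 m) or (horizontal distance between dropper_bottle and work_rack below 0.11 m and horizontal distance between dropper_bottle and work_knob between 0.139 and 0.183 m and height (world z) of dropper_bottle between 0.002 and 0.016 m))) or (((horizontal distance between amber_bottle and carrier below 0.11 m and horizontal distance between amber_bottle and carrier_knob between 0.197 and 0.241 m and height (world z) of amber_bottle between 0.002 and 0.016 m) or (horizontal distance between specimen_pot and carrier below 0.11 m and horizontal distance between specimen_pot and carrier_knob between 0.197 and 0.241 m and height (world z) of specimen_pot between 0.002 and 0.016 m) or (horizontal distance between green_vial and carrier below 0.11 m and horizontal distance between green_vial and carrier_knob between 0.197 and 0.241 m and height (world z) of green_vial between 0.002 and 0.016 m) or (horizontal distance between dropper_bottle and carrier below 0.11 m and horizontal distance between dropper_bottle and carrier_knob between 0.197 and 0.241 m and height (world z) of dropper_bottle between 0.002 and 0.016 m)) and ((horizontal distance between amber_bottle and work_rack below 0.11 m and horizontal distance between amber_bottle and work_knob between 0.197 and 0.241 m and height (world z) of amber_bottle between 0.002 and 0.016 m) or (horizontal distance between specimen_pot and work_rack below 0.11 m and horizontal distance between specimen_pot and work_knob between 0.197 and 0.241 m and height (world z) of specimen_pot between 0.002 and 0.016 m) or (horizontal distance between green_vial and work_rack below 0.11 m and horizontal distance between green_vial and work_knob between 0.197 and 0.241 m and height (world z) of green_vial between 0.002 and 0.016 m) or (horizontal distance between dropper_bottle and work_rack below 0.11 m and horizontal distance between dropper_bottle and work_knob between 0.197 and 0.241 m and height (world z) of dropper_bottle between 0.002 and 0.016 m)))).
It fails at once if two containers are out of the racks at once (((height (world z) of amber_bottle below 0.002 m or height (world z) of amber_bottle above 0.032 m) and (height (world z) of specimen_pot below 0.002 m or height (world z) of specimen_pot above 0.032 m)) or ((height (world z) of amber_bottle below 0.002 m or height (world z) of amber_bottle above 0.032 m) and (height (world z) of green_vial below 0.002 m or height (world z) of green_vial above 0.032 m)) or ((height (world z) of amber_bottle below 0.002 m or height (world z) of amber_bottle above 0.032 m) and (height (world z) of dropper_bottle below 0.002 m or height (world z) of dropper_bottle above 0.032 m)) or ((height (world z) of specimen_pot below 0.002 m or height (world z) of specimen_pot above 0.032 m) and (height (world z) of green_vial below 0.002 m or height (world z) of green_vial above 0.032 m)) or ((height (world z) of specimen_pot below 0.002 m or height (world z) of specimen_pot above 0.032 m) and (height (world z) of dropper_bottle below 0.002 m or height (world z) of dropper_bottle above 0.032 m)) or ((height (world z) of green_vial below 0.002 m or height (world z) of green_vial above 0.032 m) and (height (world z) of dropper_bottle below 0.002 m or height (world z) of dropper_bottle above 0.032 m))).
It fails at once if a container is dropped: out of the fingers more than 36 mm above the rack floor ((height (world z) of amber_bottle above 0.04 m and contact force between the fingers and amber_bottle below 0.01 N) or (height (world z) of specimen_pot above 0.04 m and contact force between the fingers and specimen_pot below 0.01 N) or (height (world z) of green_vial above 0.04 m and contact force between the fingers and green_vial below 0.01 N) or (height (world z) of dropper_bottle above 0.04 m and contact force between the fingers and dropper_bottle below 0.01 N)).
It also fails if it takes over 120 s, if anything falls off the work surface, if the arm or the gripper's body presses on something with over 40 N, if the wrist force passes 120 N, or if a joint passes its speed limit or range.

## Working session

There is one attempt and no reset: what is moved stays moved. The work goes in short steps, Python scripts to look and compute and a tool call to move; the robot and the scene stay as the last step left them, time stands still between calls to the robot, and variables do not carry over. Pictures are saved under pics/ and viewed, at most 14 in all, crops included, and the job is handed in when it is done.

```bash
ls; mkdir -p pics; python3 - <<'E'
from rig import env
import cv2
for n in("scene","top"):
    d=env.get_image(n); cv2.imwrite(f"pics/{n}0.png",d["pixels"][:,:,::-1]); print(n,d["K"],d["extrinsics"])
o=env.observe(); print(o)
E
```

```text
pics
rig.py
scene [[451.88076      0.         278.08961206]
 [  0.         451.88076    218.38228728]
 [  0.           0.           1.        ]] [[-0.89278634  0.45041907 -0.00743086  0.49750754]
 [ 0.2884885   0.55899519 -0.77736656 -0.10607615]
 [-0.3459869  -0.69616596 -0.62900399  1.14725102]
 [ 0.          0.          0.          1.        ]]
top [[412.91048519   0.         278.59536072]
 [  0.         412.91048519 203.73208467]
 [  0.           0.           1.        ]] [[-0.01401522 -0.99837532 -0.0552295   0.01727976]
 [-0.98206065  0.02413174 -0.18701481  0.52598912]
 [ 0.18804375  0.05161766 -0.98080333  0.67235593]
 [ 0.          0.          0.          1.        ]]
{'time_s': 0.1, 'q': array([ 6.28356060e+01,  2.18386087e+01,  7.43785696e+01, -4.11914118e-04,
        8.38573999e+01, -1.23342534e+01]), 'qvel': array([ 0.00375629, -0.0760899 , -0.12454154, -0.00999206,  0.07827487,
        0.02981667]), 'joint_efforts': array([ 3.48807793e-03, -4.49222732e+01, -2.31656563e+01, -1.78521059e-04,
        3.67942193e-03, -2.12566681e-05]), 'position': array([0.14065343, 0.53146474, 0.24177048]), 'tool_rot': array([[-9.66688995e-01,  2.55953201e-01, -5.87894814e-04],
       [ 2.55953733e-01,  9.66688336e-01, -1.16132695e-03],
       [ 2.71065709e-04, -1.27311586e-03, -9.99999153e-01]]), 'ft_force': array([ 0.35765387, -0.68943449, -0.10778458]), 'wrist_torque': array([-0.02405151, -0.02822094, -0.00473045]), 'gripper_force': 0.0, 'grip_width': 0.08523648942318401}
```
View pics/scene0.png

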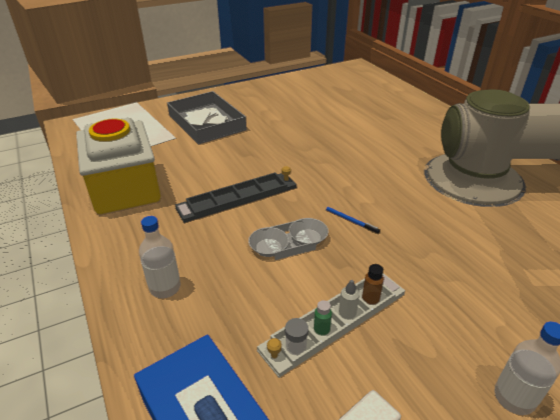

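View pics/top0.png

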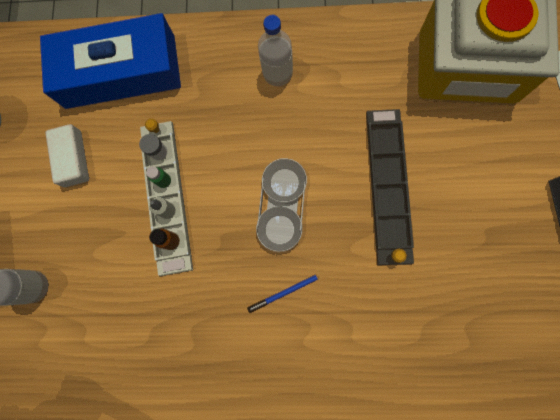

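The scene view shows the work rack running from its knob at (274,347) to the plate at (392,290), with pot (297,333), green vial (323,318), dropper (349,298) and amber (373,285). The carrier knob is at (286,173) and its plate at (185,208). In the top view the work knob is at (152,126) and the carrier knob at (399,256). Counting from the work knob, the order is pot, green, dropper, amber. The pen and the twin cup lie between the racks. Next I'll zoom in to place the masks.

```bash
python3 - <<'E'
import cv2,numpy as np
t=cv2.imread("pics/top0.png");s=cv2.imread("pics/scene0.png")
f=lambda c,k:cv2.resize(c,None,fx=k,fy=k,interpolation=cv2.INTER_CUBIC)
def pad(a,h,w):
    o=np.zeros((h,w,3),np.uint8);o[:a.shape[0],:a.shape[1]]=a;return o
a=f(t[108:282,132:202],3.4);b=f(t[102:272,358:420],3.4)
c=f(s[255:375,250:410],2.1);d=f(s[160:222,170:305],2.1)
R=np.vstack([pad(c,260,340),pad(d,340,340)])
cv2.imwrite("pics/crop0.png",np.hstack([pad(a,600,240),pad(b,600,212),R]))
E
```

View pics/crop0.png

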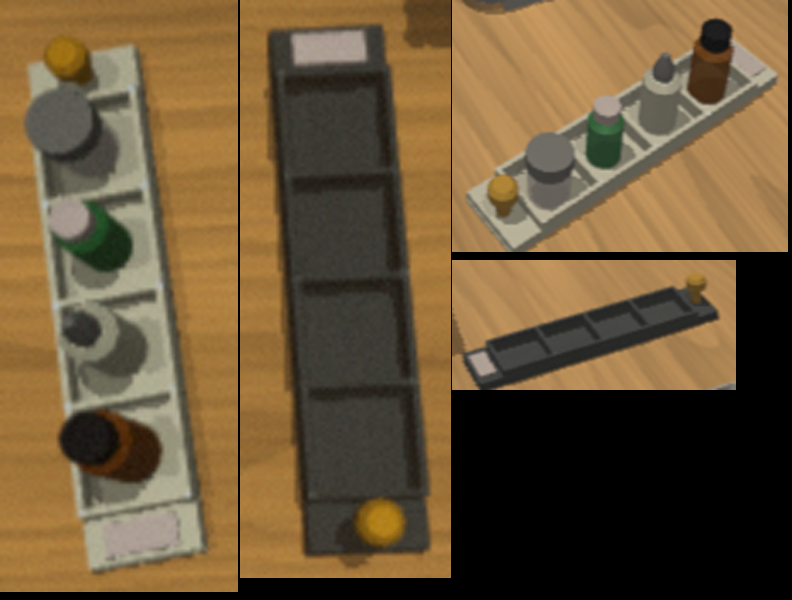

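The crop confirms the order. Both plates (pinkish) and both knobs (saturated orange) stand out well, so I'll triangulate knobs, plates and caps. The knob-to-plate line gives each rack's axis, with 264 mm as the check.

```bash
cat > h.py <<'E'
import cv2,numpy as np
from rig import env
def cams(tag=None):
    C={}
    for n in("top","scene"):
        d=env.get_image(n);C[n]=d
        if tag: cv2.imwrite(f"pics/{n}{tag}.png",d["pixels"][:,:,::-1])
    return C
def blob(d,roi,lo,hi):   # largest HSV blob centroid in roi=(x0,y0,x1,y1)
    x0,y0,x1,y1=roi
    m=cv2.inRange(cv2.cvtColor(d["pixels"],cv2.COLOR_RGB2HSV)[y0:y1,x0:x1],np.array(lo),np.array(hi))
    n,l,s,c=cv2.connectedComponentsWithStats(m)
    if n<2: return None
    i=1+s[1:,4].argmax(); return c[i]+[x0,y0],s[i]
def tri(C,pt,ps):
    P=[C[n]["K"]@C[n]["extrinsics"][:3] for n in("top","scene")]
    X=cv2.triangulatePoints(*P,np.array(pt,float),np.array(ps,float)).ravel();X=X[:3]/X[3]
    e=[np.linalg.norm((lambda u:u[:2]/u[2])(p@np.r_[X,1])-q) for p,q in zip(P,(pt,ps))]
    return X,max(e)
def ray(d,p,z):
    R,t=d["extrinsics"][:3,:3],d["extrinsics"][:3,3]
    c=-R.T@t;v=R.T@np.linalg.solve(d["K"],[p[0],p[1],1]);return c+v*(z-c[2])/v[2]
E
python3 - <<'E'
from h import *
C=cams()
for n in C:
    h=cv2.cvtColor(C[n]["pixels"],cv2.COLOR_RGB2HSV)
    pts={"top":dict(wk=(152,125),ck=(399,255),wood=(220,300),wp=(174,265),wr=(182,250),cp=(386,116),pot=(150,143),gcap=(153,173),dtip=(156,205),acap=(158,238),apot=(163,156)),
     "scene":dict(wk=(274,345),ck=(286,171),wood=(350,250),wp=(391,284),wr=(350,318),cp=(185,209),pot=(297,327),gcap=(323,307),dtip=(350,287),acap=(375,272),agl=(373,290))}[n]
    print(n,{k:h[v[1],v[0]].tolist() for k,v in pts.items()})
E
```

```text
top {'wk': [20, 217, 160], 'ck': [20, 217, 181], 'wood': [17, 167, 150], 'wp': [13, 37, 174], 'wr': [28, 38, 181], 'cp': [16, 36, 171], 'pot': [26, 19, 93], 'gcap': [11, 37, 165], 'dtip': [23, 38, 53], 'acap': [30, 31, 25], 'apot': [15, 28, 74]}
scene {'wk': [20, 175, 175], 'ck': [20, 173, 147], 'wood': [16, 132, 166], 'wp': [13, 36, 175], 'wr': [24, 39, 104], 'cp': [13, 38, 175], 'pot': [21, 23, 112], 'gcap': [13, 37, 177], 'dtip': [17, 23, 77], 'acap': [0, 8, 33], 'agl': [15, 163, 75]}
```

```bash
cat > meas.py <<'E'
from h import *
S={"wk":((140,112,166,136),(18,195,60),(24,255,255),(262,335,288,358),(18,158,60),(24,255,255)),
"ck":((388,244,412,268),(18,195,60),(24,255,255),(276,163,298,182),(18,150,60),(24,255,255)),
"wp":((155,255,192,276),(8,25,140),(19,50,255),(383,274,402,300),(8,25,140),(19,50,255)),
"cp":((370,110,400,124),(8,20,120),(22,60,255),(174,200,196,218),(8,20,120),(22,60,255)),
"pot":((138,128,163,158),(0,0,75),(35,45,115),(283,317,311,342),(15,15,65),(28,30,135)),
"green":((143,163,166,182),(6,20,130),(18,60,255),(313,300,333,315),(6,20,120),(18,60,255)),
"drop":((148,194,166,214),(0,0,30),(40,60,85),(340,278,360,294),(0,0,40),(30,40,115)),
"amber":((145,224,175,252),(0,0,0),(180,110,52),(364,262,386,278),(0,0,0),(180,90,60))}
def measure(C,names=S):
    r={}
    for k in names:
        a,b,c,d,e,f=S[k]; t=blob(C["top"],a,b,c);s=blob(C["scene"],d,e,f)
        X,err=tri(C,t[0],s[0]);r[k]=X
        print(k,t[0].round(1),t[1],s[0].round(1),s[1],"X",X.round(4),"err",round(err,1))
    return r
E
python3 - <<'E'
from meas import *
C=cams("1");r=measure(C)
ct=r["ck"];p=r["cp"]
for w in"wc":
    k,p=r[w+"k"][:2],r[w+"p"][:2];u=p-k;L=np.linalg.norm(u);u/=L
    print(w,"L",L,"u",u,"yaw",np.degrees(np.arctan2(u[1],u[0])))
    for i,d in enumerate((.045,.103,.161,.219)):print(i+1,(k+d*u).round(4), (k+u*(d-.132)+u*(L/2)-u*0).round(4))
E
```

```text
wk [151.4 124.6] [  5   7  13  13 124] [274.  346.4] [  6   4  13  18 174] X [0.6879 0.2462 0.0348] err 0.3
ck [398.6 255.1] [  4   5  14  13 146] [285.9 171.3] [ 6  3  9 14 81] X [ 0.4348 -0.1985  0.0314] err 0.3
wp [173.2 264.8] [  7   4  23  13 213] [389.9 283.7] [  0   1  16  17 127] X [0.4246 0.204  0.0094] err 0.4
cp [383.7 115.4] [  3   1  22  10 192] [184. 209.] [ 4  4 13 11 88] X [ 0.6999 -0.1931  0.0116] err 0.4
pot [149.2 142.8] [  2   5  19  20 284] [296.3 327.9] [  2   2  23  19 354] X [0.6458 0.2421 0.0518] err 0.4
green [151.7 171.9] [  3   4  12  11 100] [323.8 305.3] [  5   1  13  10 103] X [0.5877 0.2305 0.0634] err 0.6
drop [155.7 204.5] [ 3  5 11 11 85] [351.7 287.7] [  5   3  15  13 118] X [0.5273 0.2203 0.0657] err 0.1
amber [157.6 236.4] [  5   5  17  15 175] [375.3 271.2] [  5   2  14  14 159] X [0.4716 0.2118 0.072 ] err 0.8
w L 0.26659056437944145 u [-0.98737042 -0.15842871] yaw -170.8842950317401
1 [0.6434 0.2391] [0.6422 0.2389]
2 [0.5862 0.2299] [0.5849 0.2297]
3 [0.5289 0.2207] [0.5276 0.2205]
4 [0.4716 0.2115] [0.4703 0.2113]
c L 0.2650775772379325 u [0.9997961  0.02019306] yaw 1.1570556969063686
1 [ 0.4798 -0.1976] [ 0.4804 -0.1976]
2 [ 0.5378 -0.1964] [ 0.5383 -0.1964]
3 [ 0.5958 -0.1952] [ 0.5963 -0.1952]
4 [ 0.6538 -0.1941] [ 0.6543 -0.194 ]
```

All checks are consistent: L is about 265 mm on both racks and the heights are right. I'll add a small script that converts a goal into tool-axis shifts, then move over the pot.

```bash
cat > to.py <<'E'
import sys,numpy as np
from rig import env
x,y,z,psi=map(float,sys.argv[1:5]);o=env.observe();R=o["tool_rot"]
cur=np.degrees(np.arctan2(R[1,0],R[0,0]));t=(cur-psi+180)%360-180
a=np.radians(psi);Rg=np.array([[np.cos(a),np.sin(a),0],[np.sin(a),-np.cos(a),0],[0,0,-1]])
d=np.array([x,y,z])-o["position"]
print("pos",o["position"].round(4),"turn",round(t,2),"shift after turn",(Rg.T@d).round(4),"shift now",(R.T@d).round(4),"tilt",R[:,2].round(4),"w",round(o["grip_width"],4),"q",o["q"].round(0))
E
```

Call:
nudge_tcp(ticks="0,0,0,-8,0.085;0,0,0,-8,0.085;0,0,0,-7.9,0.085;0,0,0,0,0.085", force=40)

```text
time_s: 0.7
position: [0.1407, 0.5316, 0.2422]
tool_rot: [[-0.987, -0.159, -0.0], [-0.159, 0.987, -0.0], [0.0, -0.0, -1.0]]
ft_force: [-0.1, -0.3, -0.6]
grip_width: 0.0854
gripper_force: 0.0
```

```bash
python3 to.py 0.6455 0.2415 0.15 189.1
```

```text
pos [0.1407 0.5316 0.2422] turn 0.04 shift after turn [-0.4525 -0.3663  0.0922] shift now [-0.4523 -0.3666  0.0922] tilt [-1.e-04 -2.e-04 -1.e+00] w 0.0854 q [ 63.  22.  74.   0.  84. -36.]
```

Call:
nudge_tcp(ticks="-0.034,-0.0275,0,0,0.085;-0.034,-0.0275,0,0,0.085;-0.034,-0.0275,0,0,0.085;-0.034,-0.0275,0,0,0.085;-0.034,-0.0275,0,0,0.085;-0.034,-0.0275,0,0,0.085;-0.034,-0.0275,0,0,0.085;-0.034,-0.0275,0,0,0.085;-0.034,-0.0275,0,0,0.085;-0.034,-0.0275,0,0,0.085")

```text
time_s: 1.7
position: [0.5213, 0.3125, 0.2423]
tool_rot: [[-0.988, -0.153, -0.0], [-0.153, 0.988, 0.0], [0.0, 0.0, -1.0]]
ft_force: [0.0, 0.7, 1.0]
grip_width: 0.0852
gripper_force: 0.0
```

Call:
nudge_tcp(ticks="-0.034,-0.0275,0,0,0.085;-0.034,-0.0275,0.02,0,0.085;-0.034,-0.0275,0.03,0,0.085;-0.01,-0.009,0.03,0,0.085;0,0,0,0,0.085")

```text
time_s: 2.2
position: [0.6424, 0.2403, 0.1588]
tool_rot: [[-0.988, -0.152, -0.009], [-0.152, 0.988, -0.002], [0.009, -0.0, -1.0]]
ft_force: [-1.4, 0.3, -0.3]
grip_width: 0.0849
gripper_force: 0.0
```

```bash
python3 to.py 0.6455 0.2415 0.12 189.1
```

```text
pos [0.6424 0.2403 0.1588] turn -0.37 shift after turn [-0.0033  0.0007  0.0388] shift now [-0.0036  0.0007  0.0388] tilt [-0.0087 -0.0018 -1.    ] w 0.0849 q [ 11.  39.  57.  -0.  84. -88.]
```

Call:
nudge_tcp(ticks="-0.003,0.001,0.03,0,0.085;0,0,0.03,0,0.085;0,0,0.02,0,0.085;0,0,0,0,0.085;0,0,0,0,0.085")

```text
time_s: 2.7
position: [0.6457, 0.2446, 0.0862]
tool_rot: [[-0.988, -0.157, 0.002], [-0.157, 0.988, 0.001], [-0.002, 0.0, -1.0]]
ft_force: [0.6, 0.1, 0.9]
grip_width: 0.0851
gripper_force: 0.0
```

```bash
python3 to.py 0.6455 0.2415 0.041 189.1; python3 - <<'E'
from h import *
C=cams();a=C["top"]["pixels"][100:190,110:210];b=C["scene"]["pixels"][240:370,240:420]
f=lambda c:cv2.resize(c,(400,300),interpolation=cv2.INTER_CUBIC)
cv2.imwrite("pics/pot1.png",np.hstack([f(a),f(b)])[:,:,::-1])
E
```

```text
pos [0.6457 0.2446 0.0862] turn -0.05 shift after turn [ 0.0007 -0.003   0.0452] shift now [ 0.0007 -0.0031  0.0452] tilt [ 2.1e-03  5.0e-04 -1.0e+00] w 0.0851 q [ 11.  43.  62.   0.  75. -88.]
```

View pics/pot1.png

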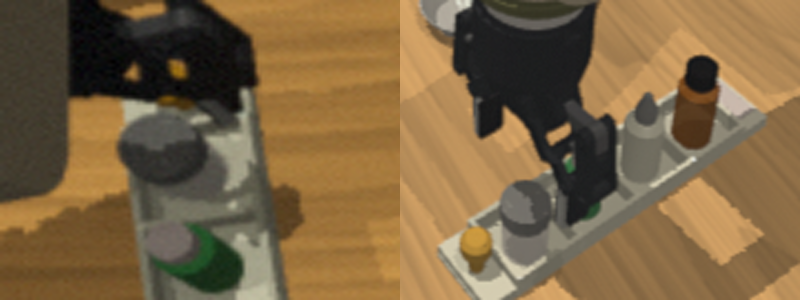

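The left half shows the pot lid at crop (163,148) with the gripper above it. The right half shows the fingers straddling the row. I'll project the fingertips to check the alignment numerically.

```bash
python3 - <<'E'
from h import *
o=env.observe();R=o["tool_rot"];p=o["position"]
C={n:env.get_image(n) for n in("top","scene")}
for n,off,s in(("top",(110,100),(4,3.333)),("scene",(240,240),(2.222,2.308))):
    d=C[n]
    for l in([-.011,.0425,.0],[.011,.0425,.0],[-.011,-.0425,.0],[.011,-.0425,.0],[0,0,.03]):
        X=p+R@np.array(l);u=d["K"]@(d["extrinsics"]@np.r_[X,1])[:3];u=u[:2]/u[2];print(n,l,u.round(1),"crop",((u-off)*s).round())
E
```

```text
top [-0.011, 0.0425, 0.0] [116.7 134.3] crop [ 27. 114.]
top [0.011, 0.0425, 0.0] [117.9 146.1] crop [ 31. 154.]
top [-0.011, -0.0425, 0.0] [164.  125.4] crop [216.  85.]
top [0.011, -0.0425, 0.0] [165.5 137.2] crop [222. 124.]
top [0, 0, 0.03] [147.3 141.4] crop [149. 138.]
scene [-0.011, 0.0425, 0.0] [309.3 337. ] crop [154. 224.]
scene [0.011, 0.0425, 0.0] [320.7 329.9] crop [179. 207.]
scene [-0.011, -0.0425, 0.0] [275.7 301.2] crop [ 79. 141.]
scene [0.011, -0.0425, 0.0] [286.8 295. ] crop [104. 127.]
scene [0, 0, 0.03] [297.1 327.2] crop [127. 201.]
```

The fingertips match the projection, so I'll descend and grip.

Call:
nudge_tcp(ticks="0,-0.003,0.025,0,0.085;0,0,0.02,0,0.085;0,0,0,0,0.085")

```text
time_s: 3.2
position: [0.6449, 0.2405, 0.0371]
tool_rot: [[-0.988, -0.157, -0.004], [-0.157, 0.988, -0.001], [0.004, -0.0, -1.0]]
ft_force: [-0.9, 0.1, 0.2]
grip_width: 0.0849
gripper_force: 0.0
```

```bash
python3 to.py 0.6455 0.2415 0.041 189.1
```

```text
pos [0.6449 0.2405 0.0371] turn -0.05 shift after turn [-0.0008  0.0009 -0.0039] shift now [-0.0007  0.0009 -0.0039] tilt [-4.e-03 -7.e-04 -1.e+00] w 0.0849 q [ 11.  46.  64.   0.  70. -88.]
```

Call:
nudge_tcp(ticks="0,0,0,0,0.03;0,0,0,0,0.03;0,0,0,0,0.03;0,0,0,0,0.03;0,0,0,0,0.03;0,0,0,0,0.03;0,0,0,0,0.03;0,0,0,0,0.03", force=40)

```text
time_s: 4.0
position: [0.6466, 0.241, 0.0404]
tool_rot: [[-0.987, -0.158, 0.002], [-0.158, 0.987, 0.0], [-0.002, 0.0, -1.0]]
ft_force: [-0.6, 0.9, 6.7]
grip_width: 0.0366
gripper_force: 39.7
```

Call:
nudge_tcp(ticks="0,0,-0.01,0,0.03;0,0,-0.02,0,0.03;0,0,-0.03,0,0.03;0,0,-0.03,0,0.03;0,0,0,0,0.03;0,0,0,0,0.03")

```text
time_s: 4.6
position: [0.6459, 0.2407, 0.1296]
tool_rot: [[-0.987, -0.158, 0.001], [-0.158, 0.987, 0.0], [-0.001, 0.0, -1.0]]
ft_force: [0.3, -0.5, -1.1]
grip_width: 0.0367
gripper_force: 40.1
```

```bash
python3 to.py 0.4801 -0.1976 0.13 181.16
```

```text
pos [0.6459 0.2407 0.1296] turn 7.91 shift after turn [ 1.747e-01 -4.349e-01 -4.000e-04] shift now [ 0.2328 -0.4067 -0.0006] tilt [ 7.e-04  1.e-04 -1.e+00] w 0.0367 q [ 11.  41.  59.  -0.  80. -88.]
```

Call:
nudge_tcp(ticks="0,0,0,4,0.03;0,0,0,3.9,0.03;0.006,-0.015,0,0,0.03;0.012,-0.03,0,0,0.03;0.016,-0.04,0,0,0.03;0.016,-0.04,0,0,0.03;0.016,-0.04,0,0,0.03;0.016,-0.04,0,0,0.03;0.016,-0.04,0,0,0.03;0.016,-0.04,0,0,0.03")

```text
time_s: 5.6
position: [0.5363, -0.0478, 0.1279]
tool_rot: [[-1.0, -0.021, -0.003], [-0.021, 1.0, 0.001], [0.002, 0.001, -1.0]]
ft_force: [0.7, -0.7, -0.3]
grip_width: 0.0368
gripper_force: 40.1
```

Call:
nudge_tcp(ticks="0.016,-0.04,0,0,0.03;0.016,-0.04,0,0,0.03;0.016,-0.04,0,0,0.03;0.009,-0.02,0,0,0.03;0.004,-0.01,0,0,0.03;0,0,0,0,0.03;0,0,0,0,0.03;0,0,0,0,0.03")

```text
time_s: 6.4
position: [0.4802, -0.1965, 0.1288]
tool_rot: [[-1.0, -0.022, -0.0], [-0.022, 1.0, 0.001], [0.0, 0.001, -1.0]]
ft_force: [-0.3, -0.3, -1.0]
grip_width: 0.0367
gripper_force: 40.2
```

```bash
python3 to.py 0.4801 -0.1976 0.06 181.16
```

```text
pos [ 0.4802 -0.1965  0.1288] turn 0.1 shift after turn [ 0.0002 -0.0011  0.0688] shift now [ 0.0001 -0.0012  0.0688] tilt [-4.e-04  5.e-04 -1.e+00] w 0.0367 q [ -35.   25.   89.    0.   65. -127.]
```

Call:
nudge_tcp(ticks="0,-0.001,0.025,0,0.03;0,0,0.025,0,0.03;0,0,0.018,0,0.03;0,0,0.008,0,0.03;0,0,0.006,0,0.03;0,0,0.004,0,0.03;0,0,0,0,0.03;0,0,0,0,0.03;0,0,0,0,0.03")

```text
time_s: 7.3
position: [0.4802, -0.1989, 0.0436]
tool_rot: [[-1.0, -0.02, 0.001], [-0.02, 1.0, -0.001], [-0.001, -0.001, -1.0]]
ft_force: [0.7, -0.5, -0.5]
grip_width: 0.0366
gripper_force: 40.2
```

```bash
python3 to.py 0.4801 -0.1976 0.0405 181.16
```

```text
pos [ 0.4802 -0.1989  0.0436] turn 0.01 shift after turn [0.     0.0013 0.0031] shift now [0.     0.0013 0.0031] tilt [ 8.e-04 -6.e-04 -1.e+00] w 0.0366 q [ -36.   32.   95.    0.   53. -127.]
```

Call:
nudge_tcp(ticks="0,0.001,0.002,0,0.03;0,0,0.001,0,0.03;0,0,0,0,0.03;0,0,0,0,0.03")

```text
time_s: 7.7
position: [0.4801, -0.1977, 0.0404]
tool_rot: [[-1.0, -0.02, 0.0], [-0.02, 1.0, -0.0], [-0.0, -0.0, -1.0]]
ft_force: [-0.4, 1.9, 4.7]
grip_width: 0.037
gripper_force: 40.6
```

```bash
python3 - <<'E'
from h import *
C=cams();a=C["top"]["pixels"][200:290,340:460];b=C["scene"]["pixels"][130:230,160:310]
f=lambda c:cv2.resize(c,(400,300),interpolation=cv2.INTER_CUBIC)
cv2.imwrite("pics/pot2.png",np.hstack([f(a),f(b)])[:,:,::-1])
E
```

```text
(no output)
```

View pics/pot2.png

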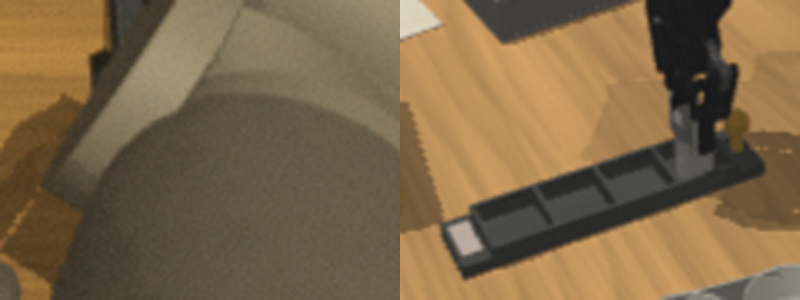

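The pot stands in the first pocket beside the carrier knob (crop (690,160)), upright, with 4.7 N of floor contact. Release.

Call:
nudge_tcp(ticks="0,0,0,0,0.05;0,0,0,0,0.085;0,0,0,0,0.085;0,0,0,0,0.085;0,0,-0.02,0,0.085;0,0,-0.04,0,0.085;0,0,-0.04,0,0.085;0,0,0,0,0.085")

```text
time_s: 8.6
position: [0.4817, -0.1989, 0.1447]
tool_rot: [[-1.0, -0.021, 0.008], [-0.021, 1.0, -0.005], [-0.007, -0.006, -1.0]]
ft_force: [0.9, -0.6, -1.4]
grip_width: 0.0851
gripper_force: 0.0
```

```bash
python3 to.py 0.586 0.2302 0.14 189.1
```

```text
pos [ 0.4817 -0.1989  0.1447] turn -7.91 shift after turn [-0.1708  0.4072  0.0047] shift now [-0.1131  0.4268  0.0031] tilt [ 0.0075 -0.0054 -1.    ] w 0.0851 q [ -35.   24.   88.   -0.   67. -127.]
```

Call:
nudge_tcp(ticks="0,0,0,-4,0.085;0,0,0,-3.9,0.085;-0.008,0.019,0,0,0.085;-0.018,0.043,0,0,0.085;-0.018,0.043,0,0,0.085;-0.018,0.043,0,0,0.085;-0.018,0.043,0,0,0.085;-0.018,0.043,0,0,0.085;-0.018,0.043,0,0,0.085;-0.018,0.043,0,0,0.085")

```text
time_s: 9.6
position: [0.5617, 0.1414, 0.1392]
tool_rot: [[-0.987, -0.158, -0.001], [-0.158, 0.987, -0.0], [0.001, 0.0, -1.0]]
ft_force: [0.1, 0.1, 0.6]
grip_width: 0.085
gripper_force: 0.0
```

Call:
nudge_tcp(ticks="-0.018,0.043,0,0,0.085;-0.013,0.031,0,0,0.085;-0.005,0.012,0,0,0.085;0,0,0,0,0.085;0,0,0,0,0.085")

```text
time_s: 10.1
position: [0.5836, 0.2289, 0.1395]
tool_rot: [[-0.988, -0.157, -0.001], [-0.157, 0.988, -0.001], [0.001, -0.0, -1.0]]
ft_force: [-0.2, -0.0, -0.0]
grip_width: 0.0848
gripper_force: 0.0
```

```bash
python3 to.py 0.587 0.2302 0.035 189.1; python3 - <<'E'
from meas import *
r=measure(cams("2"),["wk","wp"])
E
```

```text
pos [0.5836 0.2289 0.1395] turn -0.06 shift after turn [-0.0036  0.0008  0.1045] shift now [-0.0037  0.0008  0.1045] tilt [-1.e-03 -7.e-04 -1.e+00] w 0.0848 q [ 11.  34.  70.  -0.  75. -88.]
wk [150.5 121.5] [ 5  7 13  7 46] [274.  346.4] [  6   4  13  18 173] X [0.6906 0.2477 0.0389] err 0.8
wp [177.9 263.9] [ 17   4  13  11 118] [386.8 280.5] [ 0  1 11 11 59] X [0.4258 0.1953 0.0103] err 0.6
```

Call:
nudge_tcp(ticks="-0.0035,0.001,0.02,0,0.085;0,0,0.03,0,0.085;0,0,0.03,0,0.085;0,0,0.0155,0,0.085;0,0,0.006,0,0.085;0,0,0.003,0,0.085;0,0,0,0,0.085;0,0,0,0,0.085")

```text
time_s: 11.0
position: [0.5876, 0.2314, 0.0366]
tool_rot: [[-0.988, -0.157, 0.002], [-0.157, 0.988, 0.0], [-0.002, 0.0, -1.0]]
ft_force: [-0.4, -0.0, 0.1]
grip_width: 0.0851
gripper_force: 0.0
```

```bash
python3 to.py 0.587 0.2302 0.035 189.1
```

```text
pos [0.5876 0.2314 0.0366] turn -0.04 shift after turn [ 0.0008 -0.0011  0.0016] shift now [ 0.0008 -0.0011  0.0016] tilt [ 1.8e-03  3.0e-04 -1.0e+00] w 0.0851 q [ 11.  41.  76.   0.  63. -88.]
```

Call:
nudge_tcp(ticks="0,0,0,0,0.02;0,0,0,0,0.02;0,0,0,0,0.02;0,0,0,0,0.02;0,0,0,0,0.02;0,0,0,0,0.02;0,0,0,0,0.02;0,0,0,0,0.02;0,0,0,0,0.02", force=40)

```text
time_s: 11.9
position: [0.5872, 0.2316, 0.0358]
tool_rot: [[-0.987, -0.158, 0.0], [-0.158, 0.987, 0.0], [-0.0, 0.0, -1.0]]
ft_force: [-0.9, -0.3, 5.3]
grip_width: 0.0287
gripper_force: 39.8
```

```bash
python3 to.py 0.587 0.2302 0.035 189.1
```

```text
pos [0.5872 0.2316 0.0358] turn -0.03 shift after turn [ 0.0004 -0.0013  0.0008] shift now [ 0.0004 -0.0013  0.0008] tilt [ 4.e-04  1.e-04 -1.e+00] w 0.0287 q [ 11.  41.  76.   0.  63. -88.]
```

Call:
nudge_tcp(ticks="0,0,-0.01,0,0.02;0,0,-0.02,0,0.02;0,0,-0.03,0,0.02;0,0,-0.03,0,0.02;0,0,-0.005,0,0.02;0,0,0,0,0.02;0,0,0,4,0.02;0,0,0,3.95,0.02;0,0,0,0,0.02")

```text
time_s: 12.8
position: [0.5864, 0.2314, 0.1288]
tool_rot: [[-1.0, -0.019, -0.003], [-0.019, 1.0, -0.001], [0.003, -0.001, -1.0]]
ft_force: [-0.4, -0.3, -0.1]
grip_width: 0.0286
gripper_force: 39.6
```

```bash
python3 to.py 0.538 -0.1964 0.13 181.16
```

```text
pos [0.5864 0.2314 0.1288] turn -0.08 shift after turn [ 0.0571 -0.4267 -0.0012] shift now [ 0.0565 -0.4268 -0.0008] tilt [-3.1e-03 -6.0e-04 -1.0e+00] w 0.0286 q [ 11.  35.  70.  -0.  75. -80.]
```

Call:
nudge_tcp(ticks="0.002,-0.015,0,0,0.02;0.004,-0.03,0,0,0.02;0.006,-0.045,0,0,0.02;0.006,-0.045,0,0,0.02;0.006,-0.045,0,0,0.02;0.006,-0.045,0,0,0.02;0.006,-0.045,0,0,0.02;0.006,-0.045,0,0,0.02;0.006,-0.045,0,0,0.02;0.005,-0.038,0,0,0.02")

```text
time_s: 13.8
position: [0.5405, -0.1704, 0.1301]
tool_rot: [[-1.0, -0.02, -0.001], [-0.02, 1.0, 0.0], [0.001, 0.0, -1.0]]
ft_force: [0.4, -0.1, 0.3]
grip_width: 0.0281
gripper_force: 39.7
```

Call:
nudge_tcp(ticks="0.003,-0.019,0,0,0.02;0.001,-0.01,0,0,0.02;0,0,0,0,0.02;0,0,0,0,0.02;0,0,0,0,0.02")

```text
time_s: 14.3
position: [0.5385, -0.1953, 0.1305]
tool_rot: [[-1.0, -0.021, -0.0], [-0.021, 1.0, 0.0], [0.0, 0.0, -1.0]]
ft_force: [-1.0, -0.3, -0.3]
grip_width: 0.0287
gripper_force: 39.7
```

```bash
python3 to.py 0.538 -0.1964 0.0355 181.16
```

```text
pos [ 0.5385 -0.1953  0.1305] turn 0.06 shift after turn [ 0.0005 -0.0011  0.095 ] shift now [ 0.0005 -0.0011  0.095 ] tilt [-2.e-04  3.e-04 -1.e+00] w 0.0287 q [ -32.   30.   80.    0.   70. -123.]
```

Call:
nudge_tcp(ticks="0,-0.001,0.02,0,0.02;0,0,0.03,0,0.02;0,0,0.02,0,0.02;0,0,0.012,0,0.02;0,0,0.006,0,0.02;0,0,0.003,0,0.02;0,0,0.002,0,0.02;0,0,0.001,0,0.02;0,0,0,0,0.02;0,0,0,0,0.02")

```text
time_s: 15.3
position: [0.5386, -0.1976, 0.0369]
tool_rot: [[-1.0, -0.02, 0.001], [-0.02, 1.0, -0.0], [-0.001, -0.0, -1.0]]
ft_force: [0.3, -0.0, -0.3]
grip_width: 0.0283
gripper_force: 39.7
```

```bash
python3 to.py 0.538 -0.1964 0.0355 181.16
```

```text
pos [ 0.5386 -0.1976  0.0369] turn -0.04 shift after turn [0.0006 0.0012 0.0014] shift now [0.0006 0.0012 0.0014] tilt [ 6.e-04 -4.e-04 -1.e+00] w 0.0283 q [ -32.   37.   86.    0.   57. -123.]
```

Call:
nudge_tcp(ticks="0,0.001,0.001,0,0.02;0,0,0.0005,0,0.02;0,0,0,0,0.02;0,0,0,0,0.02")

```text
time_s: 15.7
position: [0.5387, -0.1967, 0.0358]
tool_rot: [[-1.0, -0.02, 0.001], [-0.02, 1.0, -0.001], [-0.001, -0.001, -1.0]]
ft_force: [-0.6, -0.1, 5.6]
grip_width: 0.0287
gripper_force: 40.2
```

Call:
nudge_tcp(ticks="0,0,0,0,0.045;0,0,0,0,0.085;0,0,0,0,0.085;0,0,0,0,0.085;0,0,-0.02,0,0.085;0,0,-0.04,0,0.085;0,0,-0.045,0,0.085;0,0,0,0,0.085;0,0,0,-4,0.085;0,0,0,-3.95,0.085")

```text
time_s: 16.7
position: [0.5383, -0.1964, 0.1398]
tool_rot: [[-0.987, -0.16, -0.0], [-0.16, 0.987, 0.0], [0.0, 0.0, -1.0]]
ft_force: [0.3, 0.3, 0.1]
grip_width: 0.085
gripper_force: 0.0
```

Call:
nudge_tcp(ticks="0,0,0,0,0.085;0,0,0,0,0.085")

```text
time_s: 16.9
position: [0.5383, -0.1964, 0.1396]
tool_rot: [[-0.988, -0.156, -0.001], [-0.156, 0.988, 0.0], [0.001, 0.0, -1.0]]
ft_force: [0.7, -0.1, -0.3]
grip_width: 0.0848
gripper_force: 0.0
```

```bash
python3 to.py 0.5275 0.2205 0.14 189.1; python3 - <<'E'
from h import *
C=cams("3");b=C["scene"]["pixels"][130:230,160:310]
f=lambda c:cv2.resize(c,(400,300),interpolation=cv2.INTER_CUBIC)
cv2.imwrite("pics/green2.png",np.hstack([f(b),f(C["scene"]["pixels"])])[:,:,::-1])
E
```

```text
pos [ 0.5383 -0.1964  0.1396] turn -0.13 shift after turn [-5.520e-02  4.134e-01 -4.000e-04] shift now [-5.430e-02  4.135e-01 -3.000e-04] tilt [-6.e-04  3.e-04 -1.e+00] w 0.0848 q [ -32.   29.   80.   -0.   71. -131.]
```

View pics/green2.png

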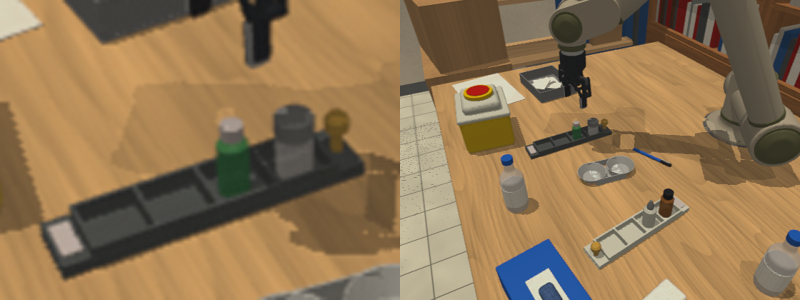

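The pot (crop (295,140)) and the green vial (crop (233,155)) both stand upright in pockets 1 and 2. Next is the dropper.

Call:
nudge_tcp(ticks="-0.003,0.02,0,0,0.085;-0.006,0.045,0,0,0.085;-0.006,0.045,0,0,0.085;-0.006,0.045,0,0,0.085;-0.006,0.045,0,0,0.085;-0.006,0.045,0,0,0.085;-0.006,0.045,0,0,0.085;-0.006,0.045,0,0,0.085;-0.006,0.045,0,0,0.085;-0.003,0.023,0,0,0.085")

```text
time_s: 18.0
position: [0.5276, 0.2132, 0.14]
tool_rot: [[-0.987, -0.159, 0.0], [-0.159, 0.987, 0.001], [-0.0, 0.0, -1.0]]
ft_force: [0.4, -1.3, -0.4]
grip_width: 0.0849
gripper_force: 0.0
```

Call:
nudge_tcp(ticks="-0.001,0.01,0,0,0.085;0,0,0,0,0.085;0,0,0,0,0.085;0,0,0,0,0.085")

```text
time_s: 18.4
position: [0.5279, 0.2186, 0.14]
tool_rot: [[-0.988, -0.156, -0.0], [-0.156, 0.988, -0.0], [0.0, -0.0, -1.0]]
ft_force: [-0.3, 0.4, 0.3]
grip_width: 0.085
gripper_force: 0.0
```

```bash
python3 to.py 0.5278 0.2205 0.037 189.1
```

```text
pos [0.5279 0.2186 0.14  ] turn -0.14 shift after turn [-0.0002  0.0019  0.103 ] shift now [-0.0002  0.0019  0.103 ] tilt [-1.e-04 -2.e-04 -1.e+00] w 0.085 q [ 11.  29.  80.  -0.  71. -88.]
```

Call:
nudge_tcp(ticks="0,0.002,0.02,0,0.085;0,0,0.03,0,0.085;0,0,0.03,0,0.085;0,0,0.014,0,0.085;0,0,0.006,0,0.085;0,0,0.003,0,0.085;0,0,0,0,0.085;0,0,0,0,0.085")

```text
time_s: 19.2
position: [0.5278, 0.2219, 0.0379]
tool_rot: [[-0.988, -0.157, 0.002], [-0.157, 0.988, 0.0], [-0.002, 0.0, -1.0]]
ft_force: [-0.1, 0.4, 0.0]
grip_width: 0.0849
gripper_force: 0.0
```

Call:
nudge_tcp(ticks="0,0,0,0,0.02;0,0,0,0,0.02;0,0,0,0,0.02;0,0,0,0,0.02;0,0,0,0,0.02;0,0,0,0,0.02;0,0,0,0,0.02;0,0,0,0,0.02;0,0,0,0,0.02", force=40)

```text
time_s: 20.1
position: [0.5274, 0.2221, 0.0373]
tool_rot: [[-0.987, -0.158, 0.0], [-0.158, 0.987, 0.0], [-0.0, 0.0, -1.0]]
ft_force: [-1.2, -0.5, 5.5]
grip_width: 0.0307
gripper_force: 39.8
```

```bash
python3 to.py 0.5275 0.2205 0.037 189.1
```

```text
pos [0.5274 0.2221 0.0373] turn -0.03 shift after turn [ 0.0002 -0.0015  0.0003] shift now [ 0.0002 -0.0015  0.0003] tilt [ 4.e-04  1.e-04 -1.e+00] w 0.0307 q [ 11.  37.  86.   0.  57. -88.]
```

Call:
nudge_tcp(ticks="0,0,-0.01,0,0.02;0,0,-0.02,0,0.02;0,0,-0.03,0,0.02;0,0,-0.03,0,0.02;0,0,-0.005,0,0.02;0,0,0,0,0.02;0,0,0,4,0.02;0,0,0,3.9,0.02;0,0,0,0,0.02")

```text
time_s: 21.0
position: [0.5267, 0.2218, 0.1305]
tool_rot: [[-1.0, -0.02, -0.003], [-0.02, 1.0, -0.001], [0.003, -0.001, -1.0]]
ft_force: [0.5, -0.7, -1.8]
grip_width: 0.0307
gripper_force: 39.7
```

```bash
python3 to.py 0.596 -0.1952 0.132 181.16
```

```text
pos [0.5267 0.2218 0.1305] turn -0.02 shift after turn [-0.0609 -0.4183 -0.0015] shift now [-0.061  -0.4183 -0.0014] tilt [-2.8e-03 -6.0e-04 -1.0e+00] w 0.0307 q [ 11.  30.  81.  -0.  70. -80.]
```

Call:
nudge_tcp(ticks="-0.002,-0.015,0,0,0.02;-0.004,-0.03,0,0,0.02;-0.0065,-0.045,0,0,0.02;-0.0065,-0.045,0,0,0.02;-0.0065,-0.045,0,0,0.02;-0.0065,-0.045,0,0,0.02;-0.0065,-0.045,0,0,0.02;-0.0065,-0.045,0,0,0.02;-0.0065,-0.045,0,0,0.02;-0.005,-0.035,0,0,0.02")

```text
time_s: 22.0
position: [0.5913, -0.1755, 0.1314]
tool_rot: [[-1.0, -0.02, -0.001], [-0.02, 1.0, -0.0], [0.001, -0.0, -1.0]]
ft_force: [1.0, -0.1, -0.9]
grip_width: 0.0309
gripper_force: 39.7
```

Call:
nudge_tcp(ticks="-0.003,-0.016,0,0,0.02;-0.001,-0.008,0,0,0.02;0,0,0,0,0.02;0,0,0,0,0.02;0,0,0,0,0.02")

```text
time_s: 22.5
position: [0.5963, -0.1942, 0.1322]
tool_rot: [[-1.0, -0.022, -0.0], [-0.022, 1.0, 0.0], [0.0, 0.0, -1.0]]
ft_force: [1.8, -0.0, -0.5]
grip_width: 0.0309
gripper_force: 39.8
```

```bash
python3 to.py 0.596 -0.1952 0.037 181.16
```

```text
pos [ 0.5963 -0.1942  0.1322] turn 0.12 shift after turn [ 0.0004 -0.001   0.0952] shift now [ 0.0004 -0.001   0.0952] tilt [-2.e-04  3.e-04 -1.e+00] w 0.0309 q [ -29.   35.   71.    0.   75. -120.]
```

Call:
nudge_tcp(ticks="0,0,0.02,0,0.02;0,0,0.03,0,0.02;0,0,0.02,0,0.02;0,0,0.012,0,0.02;0,0,0.006,0,0.02;0,0,0.003,0,0.02;0,0,0.002,0,0.02;0,0,0.001,0,0.02;0,0,0,0,0.02;0,0,0,0,0.02")

```text
time_s: 23.5
position: [0.5965, -0.1958, 0.0385]
tool_rot: [[-1.0, -0.02, 0.001], [-0.02, 1.0, -0.0], [-0.001, -0.0, -1.0]]
ft_force: [-1.2, -0.7, -1.0]
grip_width: 0.0311
gripper_force: 39.8
```

```bash
python3 to.py 0.596 -0.1952 0.037 181.16
```

```text
pos [ 0.5965 -0.1958  0.0385] turn 0.01 shift after turn [0.0005 0.0006 0.0015] shift now [0.0005 0.0006 0.0015] tilt [ 7.e-04 -4.e-04 -1.e+00] w 0.0311 q [ -29.   41.   76.   -0.   63. -120.]
```

Call:
nudge_tcp(ticks="0,0,0.001,0,0.02;0,0,0.0005,0,0.02;0,0,0,0,0.02;0,0,0,0,0.02")

```text
time_s: 23.9
position: [0.5966, -0.1958, 0.0374]
tool_rot: [[-1.0, -0.02, 0.001], [-0.02, 1.0, -0.001], [-0.001, -0.001, -1.0]]
ft_force: [-1.2, 0.3, 4.7]
grip_width: 0.0307
gripper_force: 40.2
```

Call:
nudge_tcp(ticks="0,0,0,0,0.045;0,0,0,0,0.085;0,0,0,0,0.085;0,0,0,0,0.085;0,0,-0.02,0,0.085;0,0,-0.04,0,0.085;0,0,-0.045,0,0.085;0,0,0,0,0.085;0,0,0,-4,0.085;0,0,0,-4,0.085")

```text
time_s: 24.9
position: [0.5963, -0.1956, 0.1415]
tool_rot: [[-0.987, -0.162, 0.0], [-0.162, 0.987, -0.0], [-0.0, -0.0, -1.0]]
ft_force: [1.2, -0.4, 0.9]
grip_width: 0.0846
gripper_force: 0.0
```

Call:
nudge_tcp(ticks="0,0,0,0,0.085;0,0,0,0,0.085")

```text
time_s: 25.1
position: [0.5963, -0.1957, 0.1412]
tool_rot: [[-0.988, -0.158, -0.0], [-0.158, 0.988, 0.0], [0.0, 0.0, -1.0]]
ft_force: [-0.6, -0.0, 0.3]
grip_width: 0.0851
gripper_force: 0.0
```

```bash
python3 to.py 0.471 0.2115 0.14 189.1; python3 - <<'E'
from h import *
C=cams("4");b=C["scene"]["pixels"][130:230,160:310]
f=lambda c:cv2.resize(c,(400,300),interpolation=cv2.INTER_CUBIC)
cv2.imwrite("pics/drop2.png",np.hstack([f(b),f(C["scene"]["pixels"][250:370,250:410])])[:,:,::-1])
E
```

```text
pos [ 0.5963 -0.1957  0.1412] turn -0.03 shift after turn [0.0594 0.4218 0.0012] shift now [0.0596 0.4218 0.0013] tilt [-3.e-04  2.e-04 -1.e+00] w 0.0851 q [ -29.   34.   70.    0.   76. -128.]
```

View pics/drop2.png

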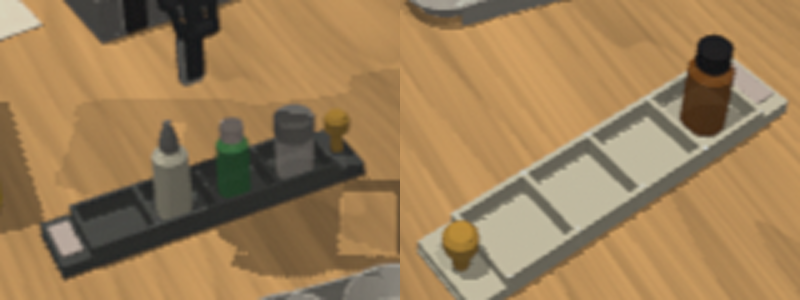

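The dropper stands upright in pocket 3 (crop (172,175)). The amber bottle is the only one left in the work rack (crop (708,90)).

Call:
nudge_tcp(ticks="0.003,0.02,0,0,0.085;0.0065,0.046,0,0,0.085;0.0065,0.046,0,0,0.085;0.0065,0.046,0,0,0.085;0.0065,0.046,0,0,0.085;0.0065,0.046,0,0,0.085;0.0065,0.046,0,0,0.085;0.0065,0.046,0,0,0.085;0.0065,0.046,0,0,0.085;0.003,0.022,0,0,0.085")

```text
time_s: 26.2
position: [0.4723, 0.2027, 0.1417]
tool_rot: [[-0.987, -0.161, -0.0], [-0.161, 0.987, 0.0], [0.0, 0.0, -1.0]]
ft_force: [0.4, -0.5, -0.3]
grip_width: 0.0849
gripper_force: 0.0
```

Call:
nudge_tcp(ticks="0.0015,0.012,0,0,0.085;0,0,0,0,0.085;0,0,0,0,0.085;0,0,0,0,0.085")

```text
time_s: 26.6
position: [0.471, 0.2103, 0.1415]
tool_rot: [[-0.987, -0.158, 0.0], [-0.158, 0.987, -0.0], [-0.0, -0.0, -1.0]]
ft_force: [-1.4, 0.1, -0.3]
grip_width: 0.0852
gripper_force: 0.0
```

```bash
python3 to.py 0.471 0.2115 0.037 189.1
```

```text
pos [0.471  0.2103 0.1415] turn -0.03 shift after turn [-0.0002  0.0012  0.1045] shift now [-0.0002  0.0012  0.1045] tilt [ 1.e-04 -2.e-04 -1.e+00] w 0.0852 q [ 11.  24.  89.  -0.  67. -88.]
```

Call:
nudge_tcp(ticks="0,0.001,0.02,0,0.085;0,0,0.03,0,0.085;0,0,0.03,0,0.085;0,0,0.015,0,0.085;0,0,0.006,0,0.085;0,0,0.003,0,0.085;0,0,0,0,0.085;0,0,0,0,0.085")

```text
time_s: 27.4
position: [0.4708, 0.2123, 0.0383]
tool_rot: [[-0.987, -0.159, 0.002], [-0.159, 0.987, 0.0], [-0.002, 0.0, -1.0]]
ft_force: [0.7, 0.4, -0.0]
grip_width: 0.0849
gripper_force: 0.0
```

Call:
nudge_tcp(ticks="0,0,0,0,0.02;0,0,0,0,0.02;0,0,0,0,0.02;0,0,0,0,0.02;0,0,0,0,0.02;0,0,0,0,0.02;0,0,0,0,0.02;0,0,0,0,0.02;0,0,0,0,0.02", force=40)

```text
time_s: 28.3
position: [0.4703, 0.2125, 0.0379]
tool_rot: [[-0.987, -0.159, 0.001], [-0.159, 0.987, 0.0], [-0.001, 0.0, -1.0]]
ft_force: [-1.0, -1.0, 5.7]
grip_width: 0.0328
gripper_force: 39.8
```

```bash
python3 to.py 0.471 0.2115 0.037 189.1
```

```text
pos [0.4703 0.2125 0.0379] turn 0.07 shift after turn [-0.0005 -0.0011  0.0009] shift now [-0.0005 -0.0011  0.0009] tilt [ 5.e-04  1.e-04 -1.e+00] w 0.0328 q [ 11.  33.  95.   0.  52. -88.]
```

Call:
nudge_tcp(ticks="0,0,-0.01,0,0.02;0,0,-0.02,0,0.02;0,0,-0.03,0,0.02;0,0,-0.03,0,0.02;0,0,-0.005,0,0.02;0,0,0,0,0.02;0,0,0,4,0.02;0,0,0,4,0.02;0,0,0,0,0.02")

```text
time_s: 29.2
position: [0.4696, 0.2123, 0.1311]
tool_rot: [[-1.0, -0.02, -0.003], [-0.02, 1.0, -0.001], [0.003, -0.001, -1.0]]
ft_force: [-0.2, 0.6, -1.3]
grip_width: 0.033
gripper_force: 39.9
```

```bash
python3 to.py 0.654 -0.194 0.132 181.16
```

```text
pos [0.4696 0.2123 0.1311] turn -0.02 shift after turn [-0.1762 -0.4099 -0.0009] shift now [-0.1763 -0.4098 -0.0012] tilt [-2.8e-03 -6.0e-04 -1.0e+00] w 0.033 q [ 11.  25.  90.  -0.  66. -80.]
```

```bash
python3 - <<'E'
from h import *
C={n:env.get_image(n) for n in("top","scene")}
print("scene base corners",ray(C["scene"],(158,203),0),ray(C["scene"],(98,209),0))
for p in((419,97),(432,5)):print("top",ray(C["top"],p,0),ray(C["top"],p,.12))
print("button", tri(C,(508,13),(109,129)))
E
```

```text
scene base corners [ 0.74481025 -0.25980716  0.        ] [ 0.87573894 -0.30134296  0.        ]
top [ 0.73904412 -0.26474283  0.        ] [ 0.68390004 -0.22764135  0.12      ]
top [ 0.93613975 -0.3056698   0.        ] [ 0.84982491 -0.2620957   0.12      ]
button (array([ 0.80106878, -0.36324098,  0.1596775 ]), np.float64(0.12579628007191274))
```

Call:
nudge_tcp(ticks="-0.006,-0.014,0,0,0.02;-0.012,-0.028,0,0,0.02;-0.018,-0.042,0,0,0.02;-0.018,-0.042,0,0,0.02;-0.018,-0.042,0,0,0.02;-0.018,-0.042,0,0,0.02;-0.018,-0.042,0,0,0.02;0,0,0,0,0.02;0,0,0,0,0.02")

```text
time_s: 30.2
position: [0.5832, -0.039, 0.1319]
tool_rot: [[-1.0, -0.019, -0.001], [-0.019, 1.0, 0.0], [0.001, 0.0, -1.0]]
ft_force: [-1.3, 0.9, -1.1]
grip_width: 0.0329
gripper_force: 40.1
```

```bash
python3 to.py 0.654 -0.194 0.132 181.16
```

```text
pos [ 0.5832 -0.039   0.1319] turn -0.08 shift after turn [-6.760e-02 -1.564e-01 -1.000e-04] shift now [-0.0678 -0.1563 -0.0003] tilt [-1.e-03  3.e-04 -1.e+00] w 0.0329 q [ -15.   31.   78.    0.   71. -107.]
```

The nearest box corner is at (0.74, -0.26), about 4 cm clear of the gripper at pocket 4.

Call:
nudge_tcp(ticks="-0.012,-0.028,0,0,0.02;-0.018,-0.042,0,0,0.02;-0.018,-0.042,0,0,0.02;-0.012,-0.028,0,0,0.02;-0.006,-0.013,0,0,0.02;-0.0015,-0.003,0,0,0.02;0,0,0,0,0.02;0,0,0,0,0.02;0,0,0,0,0.02")

```text
time_s: 31.1
position: [0.6538, -0.1906, 0.1328]
tool_rot: [[-1.0, -0.022, -0.0], [-0.022, 1.0, 0.0], [0.0, 0.0, -1.0]]
ft_force: [-0.1, -0.4, -1.7]
grip_width: 0.0333
gripper_force: 40.1
```

```bash
python3 to.py 0.654 -0.194 0.0377 181.16
```

```text
pos [ 0.6538 -0.1906  0.1328] turn 0.1 shift after turn [-0.0001 -0.0034  0.0951] shift now [-0.0001 -0.0034  0.0951] tilt [-1.e-04  2.e-04 -1.e+00] w 0.0333 q [ -26.   40.   60.    0.   80. -117.]
```

Call:
nudge_tcp(ticks="0,-0.002,0.02,0,0.02;0,0,0.03,0,0.02;0,0,0.02,0,0.02;0,0,0.012,0,0.02;0,0,0.006,0,0.02;0,0,0.003,0,0.02;0,0,0.002,0,0.02;0,0,0.001,0,0.02;0,0,0,0,0.02;0,0,0,0,0.02")

```text
time_s: 32.1
position: [0.6542, -0.194, 0.039]
tool_rot: [[-1.0, -0.02, 0.001], [-0.02, 1.0, -0.0], [-0.001, -0.0, -1.0]]
ft_force: [-0.4, 0.0, -1.2]
grip_width: 0.0328
gripper_force: 40.1
```

```bash
python3 to.py 0.654 -0.194 0.0377 181.16
```

```text
pos [ 0.6542 -0.194   0.039 ] turn 0.01 shift after turn [ 0.0002 -0.      0.0013] shift now [ 0.0002 -0.      0.0013] tilt [ 6.e-04 -3.e-04 -1.e+00] w 0.0328 q [ -26.   45.   66.   -0.   69. -118.]
```

Call:
nudge_tcp(ticks="0,0,0.001,0,0.02;0,0,0.0003,0,0.02;0,0,0,0,0.02;0,0,0,0,0.02")

```text
time_s: 32.5
position: [0.6543, -0.194, 0.0379]
tool_rot: [[-1.0, -0.02, 0.001], [-0.02, 1.0, -0.0], [-0.001, -0.0, -1.0]]
ft_force: [-0.6, 0.8, 5.5]
grip_width: 0.0329
gripper_force: 40.6
```

Call:
nudge_tcp(ticks="0,0,0,0,0.045;0,0,0,0,0.085;0,0,0,0,0.085;0,0,0,0,0.085;0,0,-0.02,0,0.085;0,0,-0.04,0,0.085;0,0,-0.045,0,0.085;0,0,-0.03,0,0.085;0,0,0,0,0.085;0,0,0,0,0.085")

```text
time_s: 33.5
position: [0.654, -0.1938, 0.1723]
tool_rot: [[-1.0, -0.02, 0.0], [-0.02, 1.0, -0.0], [-0.0, -0.0, -1.0]]
ft_force: [-0.3, -0.4, -0.7]
grip_width: 0.0854
gripper_force: 0.0
```

Call:
nudge_tcp(ticks="0.02,0.04,0,0,0.085;0.02,0.04,0,0,0.085;0.02,0.04,0,0,0.085;0.02,0.04,0,0,0.085;0,0,0,0,0.085;0,0,0,0,0.085;0,0,0,0,0.085")

```text
time_s: 34.2
position: [0.5711, -0.0363, 0.1714]
tool_rot: [[-1.0, -0.02, -0.001], [-0.02, 1.0, 0.0], [0.001, 0.0, -1.0]]
ft_force: [0.5, 1.0, 0.3]
grip_width: 0.0851
gripper_force: 0.0
```

```bash
python3 - <<'E'
from h import *
C=cams("5");b=C["scene"]["pixels"][130:230,160:310]
f=lambda c:cv2.resize(c,(400,300),interpolation=cv2.INTER_CUBIC)
cv2.imwrite("pics/amb2.png",np.hstack([f(b),f(C["top"]["pixels"])])[:,:,::-1])
E
```

```text
(no output)
```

View pics/amb2.png

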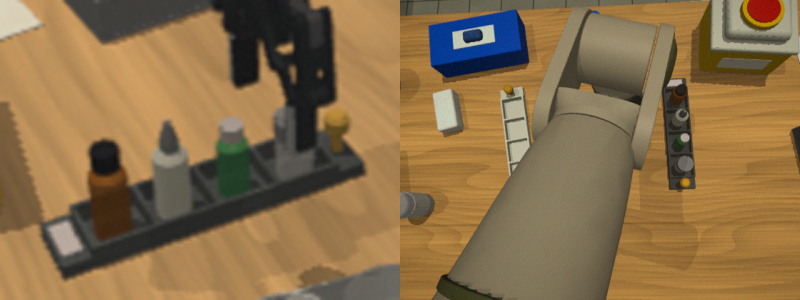

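From the knob, the carrier holds pot (crop (293,145)), green (233,155), dropper (171,170) and amber (108,190), all upright. The arm is clear of everything, so I'll hand in.

```bash
python3 -c "
from rig import env
print(env.close_job())"
```

```text
the job is handed in; nothing more can be done
None
```

All four containers (pot, green vial, dropper, amber bottle, counted from the knob) stand upright in the matching carrier pockets, and the job was handed in at about 34 s of the 120 s allowed; no verdict was returned.

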